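# Press a glued collagraph block through the tabletop press

## Robot

A 6-joint arm with a two-finger parallel gripper is mounted at the origin on the work surface. World frame = base frame: x ahead of the robot, y to its left, z up, the work surface at z = 0. Lengths are in m, angles in rad, forces in N, time in s.
With the tool pointing down it reaches from about 0.3 to 0.75 m from the base axis. Payload 8.5 kg.
Tool frame: the origin (TCP) lies at the very end of the fingers, on their centre line; the grasp point (between the pads) lies 19 mm behind it; z points along the fingers, y is the line along which they close (so a half turn about z gives the same grasp; the last joint's range is limited). The gripper opens to 85 mm and grips with 20 to 120 N. Pads are 22 mm wide; open, the fingers measure 114 mm over their backs; the gripper's body (76 mm by 85 mm) begins 54 mm behind the grasp point. The pads swing forward as they close: fully open they stand 13 mm farther back than shut.
Start: joints at [1.006, 0.381, 1.297, -0, 1.464, -0.215], TCP at [0.188, 0.517, 0.231] pointing down, gripper open.
Joint ranges: [-3.11, 3.11], [-0.89, 2.33], [0.22, 2.48], [-1.42, 4.56], [0.17, 2.85], [-2.88, 2.88]. Speed limits (rad/s): [2.39, 2.39, 3.14, 3.14, 3.14, 3.14].

## Interface

Orientations are given as a unit quaternion [w, x, y, z].
In Python, from station import sensors, snapshot, robot gives the robot as it stands.
- The arm moves only by the shell command python3 -m crank 'ROWS' [FORCE]. ROWS is a JSON object of lists of equal length, an entry for each row: "slide": the shift along the tool's x, y, z in m, a list of three; "delta_rot": the turn, a rotation vector about the tool's x, y, z in degrees, a list of three; "grip": the finger opening in m, from 0 to 0.0854. A call has 1 to 12 rows; each row shifts and turns the commanded pose from where the row before left it, along the tool's axes as they then stand; what a row does not reach is not made up. A row lasts 1/8 s, in which the tool goes at most 62.5 mm and 10.7 degrees, less where a joint would pass 70% of its speed; a pose out of reach is approached as far as the arm can. A call is refused whole if a number of a shift passes 0.0625 or a number of a turn 10.7, either way. A call with a gripper value outside its range is refused whole. The fingers move at their own pace and stop on an object; FORCE is the grip in N (left out, the last holds). Time passes only in rows, so rows that do not move let the fingers close. It gives the time, the measured TCP pose, the force, the opening and the grip force at its end, in the units of the state.
- sensors.state(): the state, without advancing time (a new reading comes with each control period).
- snapshot(name): name is "side" or "top"; returns a dict with "color" (480x640x3 uint8, red, green, blue), "range_z" (480x640 float32, m along the optical axis (not along the pixel's ray), 0 where there is no reading), "fx", "fy", "cx", "cy" (pixels), "k1" (the pictures are not rectified: a ray, as slopes to the right and down, at radius r is drawn at 1 + k1 r^2 times it, then the intrinsics apply), "cam_to_world" (4x4, takes a point from camera to world coordinates). Camera axes: x right, y up, looking along -z (the intrinsics and any distortion apply to the point x, -y, -z); pixel columns grow to the right and rows downward; lengths in m; the calibration is good to about 2 mm. A picture is of the moment at which its call begins.
- robot.finish_job(): hands the job in; it is judged then, once.
The state is a dict: "time": time; "joints": joint angles; "qvel": joint speeds; "tau": joint torques, N m; "tool_pos": TCP position; "orientation": TCP orientation; "wrist_force": force on the tool from outside, world axes, zero at the start; "wrist_torque": the same for the moment, N m; "grip_width": finger opening in m; "gripper_force": force on a finger pad.
Only numpy, scipy, OpenCV 4.12 (cv2) and the standard library are available. Lean on these libraries where they do the work, as an engineer would, in place of code of your own. Each camera call takes 0.05 s, during which the arm holds its last target. There are 200 camera calls.

## Task

The card shapes on the small oblong plywood block have just been glued down. Set the block, shapes up and lengthwise, snugly into the corner guide on the press bed, then take the crank by its loose wooden grip and wind the bed forward under the roller until it comes up firmly against the end stop's rubber buffer, without jamming it hard; don't let go of the grip while the block is under the roller. Then let go, with the block still in its guide, and keep from disturbing the bottles and the can.

Things in the scene. Friction and masses are not known exactly. Their poses are not given: they have to be found in the camera images.
- block_center (a point): The collagraph block: plywood, 90 x 56 mm, 15.5 mm high, brown card shapes glued on its upper face, about 60 g, lying on the table to the right of the press. The point is its centre, half-way up; x along the 90 mm side, y along the 56 mm side, z up. (The bare 75 mm square piece of plywood is only an offcut.)
- press: Tabletop press, fixed; origin on the table under the roller's middle; x: the way the bed travels when wound forward (away from the robot), y left, z up. Cheeks 96 mm long at y = -126..-104 and 104..126 mm, 192 mm high, bridged on top (207 mm, x within 35 mm), screws up to 250 mm. Crank on the right (-y) side. Bed rails at y = +-94 mm, x = -255..380 mm, 72 mm high.
- bed: Sliding bed, aluminium, 360 x 158 x 14 mm, upper face 80 mm up, geared to the crank: 28 mm per radian. Origin on its upper face, axes as the press; the plate runs from x = -235 to 125 mm of it. Travel is the origin's x in the press frame: 0 fully back, 0 to 20 mm at the start. The block in its guide goes under the roller at about 60 mm of travel and is out again at 170 mm.
- seat (a point): On the bed's upper face, under the middle of the block when it sits snugly in the corner guide, long side along x; axes as the press; moves with the bed. Guide: a steel L 5 mm high, 8 mm wide: a strip across the block's end that faces the robot (inner edge x = -45 mm, y within 40 mm) and a short one at its left (inner edge y = 28 mm, x = -53 to -21 mm only).
- roller: Steel pressing roller, 56 mm thick, 172 mm long, along the press's y between the cheeks; origin in its middle, 122 mm up. Its underside rests 14 mm above the bed on springs: it rides up 1.5 mm onto the block and presses it with some 35 N. It turns freely. As the block goes in, the load at the crank grip rises for a moment by about 5 N.
- crank_axis (a point): Fixed point on the crank's axle line, level with the middle of the grip (236 mm to the right of the roller's middle, 122 mm above the table). Axes as the press: the axle runs along y.
- crank_grip (a point): Middle of the crank's grip: a wooden sleeve 28 mm thick, 110 mm long, along the press's y, spinning freely on its pin, 70 mm from crank_axis. Winding forward, it goes over the top towards the robot, down, and away underneath (lowest 52 mm up). The crank arm's outer face is 64 mm nearer the press than this point. Friction, about 4 N at the grip, holds the crank where it is left.
- endstop: End stop: a grey bar across the far end of the rails, fixed; origin and axes as the press, bar at x = 355..377 mm, 72..94 mm up. A screw with an 18 mm rubber buffer sticks out of it towards the bed, by 25 to 55 mm: this is not measured, so the stop comes anywhere from 175 to 205 mm of travel and must be felt. It gives 1 mm per 30 N. 10 N more at the grip is firm; 25 N is jamming.
- ale_bottle: Brown glass bottle, 62 mm thick, 215 mm tall, standing; origin under its foot. Not to be disturbed.
- drink_can: Drink can, 66 mm thick, 122 mm tall, standing; origin under its foot. Not to be disturbed.
- glue_bottle: Reddish-brown glue bottle, 44 mm thick, 140 mm tall, standing; origin under its foot. Not to be disturbed.
Mind the look-alikes: they are no part of the job. What is shaped like the part that bears block_center but orange or yellow is not meant.

How it is judged:
By the outcome, as a careful person would: the job done as asked, in the order asked, and still so for the second after the job is handed in, with the robot touching nothing.
It also fails if it takes over 67 s, if anything falls off the work surface, if the arm or the gripper's body presses on something with over 40 N, if the wrist force passes 120 N, or if a joint passes its speed limit or range.

## Working session

There is one attempt and no reset: what is moved stays moved. The work goes in short steps, Python scripts to look and compute and a shell command to move; the robot and the scene stay as the last step left them, time stands still between calls to the robot, and variables do not carry over. Pictures are saved under pics/ and viewed, at most 11 in all, crops included, and the job is handed in when it is done.

```bash
mkdir -p pics; ls; cat > h.py <<'E'
import numpy as np,cv2
from station import sensors,snapshot,robot
def K(s): return np.array([[s['fx'],0,s['cx']],[0,s['fy'],s['cy']],[0,0,1]]),np.array([s['k1'],0,0,0,0.])
def rays(s,px):
    k,d=K(s); u=cv2.undistortPoints(np.array(px,float).reshape(-1,1,2),k,d).reshape(-1,2)
    M=np.array(s['cam_to_world']); dirs=np.c_[u[:,0],-u[:,1],-np.ones(len(u))]@M[:3,:3].T
    return M[:3,3],dirs
def onplane(s,px,z):
    o,d=rays(s,px); return o+d*((z-o[2])/d[:,2])[:,None]
def cloud(s):
    k,d=K(s);h,w=s['range_z'].shape
    v,u=np.mgrid[:h,:w]; o,dr=rays(s,np.c_[u.ravel(),v.ravel()])
    return (o+dr*s['range_z'].ravel()[:,None]).reshape(h,w,3)
def tri(s1,p1,s2,p2):
    o1,d1=rays(s1,[p1]);o2,d2=rays(s2,[p2]);d1=d1[0];d2=d2[0]
    t=np.linalg.lstsq(np.c_[d1,-d2],o2-o1,rcond=None)[0]
    a=o1+t[0]*d1;b=o2+t[1]*d2; return (a+b)/2,np.linalg.norm(a-b)
def save(s,n): cv2.imwrite('pics/'+n+'.png',cv2.cvtColor(s['color'],cv2.COLOR_RGB2BGR))
E
python3 - <<'E'
from h import *
import pickle
for n in('side','top'):
    s=snapshot(n);save(s,n+'0');pickle.dump(s,open(n+'0.pkl','wb'));print(n,s['fx'],s['k1'],np.round(s['cam_to_world'],3).tolist())
print(sensors.state())
E
```

```text
pics
side 454.8731048536718 0.03952329625359805 [[0.771, 0.372, -0.517, 0.019], [-0.637, 0.456, -0.622, -0.756], [0.004, 0.808, 0.589, 0.734], [0.0, 0.0, 0.0, 1.0]]
top 516.3188725987375 0.010806483561521267 [[0.014, 0.99, -0.142, 0.398], [-1.0, 0.01, -0.024, -0.151], [-0.022, 0.142, 0.99, 1.112], [0.0, 0.0, 0.0, 1.0]]
{'time': 0.1, 'joints': array([ 1.00572037e+00,  3.81172501e-01,  1.29814743e+00,  9.06689383e-06,
        1.46362176e+00, -2.15304051e-01]), 'qvel': array([ 0.00036298, -0.00117717, -0.00432581,  0.00156791,  0.00087195,
       -0.00089179]), 'tau': array([ 4.35026668e-03, -4.49225736e+01, -2.31656957e+01, -1.29070613e-04,
        3.65610278e-03,  7.89605821e-06]), 'tool_pos': array([0.18833727, 0.51647529, 0.23076262]), 'orientation': array([-2.60729644e-04,  1.73996270e-01,  9.84746080e-01, -6.22101922e-04]), 'wrist_force': array([-0.47414009, -0.02833544,  0.21070842]), 'wrist_torque': array([-0.01965751,  0.04330264,  0.0343124 ]), 'gripper_force': 0.0, 'grip_width': 0.0851611721658243}
```

View pics/side0.png

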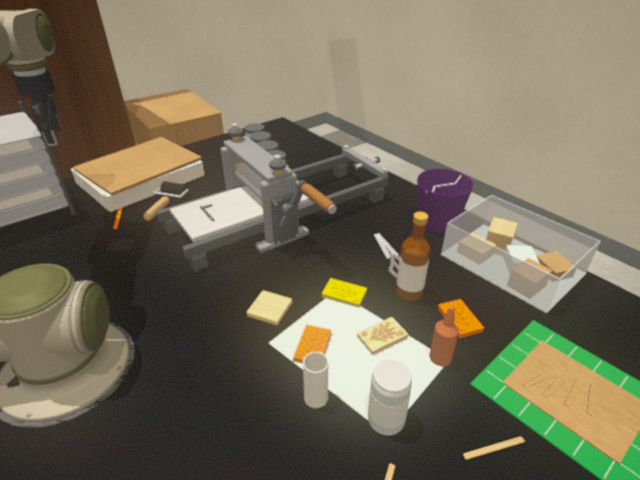

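View pics/top0.png

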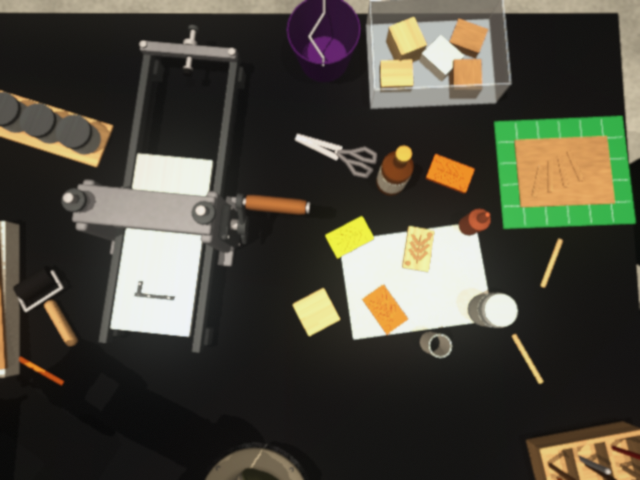

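The side view shows the block at about (383,334), grip at (318,196), guide at (208,211). In the top view, the block is at (418,249), L-guide at (150,291), grip at (245..310,206), ale bottle (397,170), glue (475,222) and can (493,310).

```bash
cat > m.py <<'E'
from h import *
import pickle
S={n:pickle.load(open(n+'0.pkl','rb')) for n in('side','top')}
def comp(s,mask,seed):
    n,l,st,c=cv2.connectedComponentsWithStats(mask.astype(np.uint8))
    y,x=np.nonzero(l); i=np.argmin((x-seed[0])**2+(y-seed[1])**2); m=(l==l[y[i],x[i]])
    return m
def rect(m): 
    c=max(cv2.findContours(m.astype(np.uint8),0,2)[0],key=cv2.contourArea); return cv2.convexHull(c).reshape(-1,2).astype(float)
for n,seed in(('top',(418,249)),('side',(383,334))):
    s=S[n];hsv=cv2.cvtColor(s['color'],cv2.COLOR_RGB2HSV);x,y=seed
    C=cloud(s)
    print(n,hsv[y-2:y+3:2,x-20:x+21:4].tolist())
    m=(hsv[...,1]>60)&(hsv[...,2]>60)
    w=np.zeros_like(m);w[y-35:y+35,x-40:x+40]=1
    m=comp(s,m&w,seed); P=onplane(s,rect(m),0.0155)
    r=cv2.minAreaRect((P[:,:2]*1000).astype(np.float32)); print('block',m.sum(),r, np.median(C[m],0),np.percentile(C[m][:,2],[5,50,95]))
# grip
for n,seed in(('top',(280,205)),('side',(318,196))):
    s=S[n];hsv=cv2.cvtColor(s['color'],cv2.COLOR_RGB2HSV);x,y=seed
    print(hsv[y,x]); m=(hsv[...,0]<18)&(hsv[...,1]>110)&(hsv[...,2]>40)
    w=np.zeros_like(m);w[y-40:y+40,x-50:x+50]=1
    m=comp(s,m&w,seed);c=cv2.findContours(m.astype(np.uint8),0,2)[0]
    r=cv2.minAreaRect(max(c,key=cv2.contourArea)); print('grip',m.sum(),r,cv2.boxPoints(r).round(1).tolist(),np.median(cloud(s)[m],0))
# bed plate corners
t=S['top'];C=cloud(t)
m=(np.abs(C[...,2]-.08)<.006)&(cv2.cvtColor(t['color'],cv2.COLOR_RGB2GRAY)>110)
w=np.zeros_like(m);w[225:340,105:205]=1
m=comp(t,m&w,(180,270));P=C[m];print('bed z',np.median(P,0))
r=cv2.minAreaRect((onplane(t,rect(m),.08)[:,:2]*1000).astype(np.float32));print('bed front',r,cv2.boxPoints(r).tolist())
for n,b in(('top',(120,270,190,310)),('side',(190,195,230,230))):
    s=S[n];x0,y0,x1,y1=b;cv2.imwrite(f'pics/g_{n}.png',cv2.resize(cv2.cvtColor(s['color'],cv2.COLOR_RGB2BGR)[y0:y1,x0:x1],None,fx=8,fy=8,interpolation=2))
a=cv2.imread('pics/g_top.png');b=cv2.imread('pics/g_side.png');H=max(a.shape[0],b.shape[0])
f=lambda i:cv2.copyMakeBorder(i,0,H-i.shape[0],0,0,0)
o=cv2.hconcat([f(a),f(b)]);print(o.shape);o=cv2.resize(o,None,fx=.8,fy=.8);cv2.imwrite('pics/guide.png',o);print(o.shape)
E
python3 m.py
```

```text
top [[[43, 7, 244], [40, 9, 243], [26, 96, 231], [28, 93, 233], [16, 134, 227], [19, 125, 222], [18, 126, 219], [18, 127, 228], [26, 88, 240], [48, 5, 243], [43, 7, 244]], [[48, 5, 244], [38, 8, 242], [26, 97, 234], [19, 124, 228], [18, 129, 228], [16, 136, 218], [16, 135, 226], [26, 98, 231], [27, 83, 240], [45, 6, 243], [48, 5, 244]], [[45, 6, 244], [41, 8, 242], [27, 92, 239], [18, 129, 230], [21, 117, 229], [17, 134, 227], [19, 123, 228], [22, 113, 231], [27, 83, 239], [48, 5, 244], [48, 5, 244]]]
block 1146 ((526.3228759765625, -333.76605224609375), (58.427738189697266, 93.36017608642578), 81.3751220703125) [ 0.52522991 -0.33440323  0.01374915] [0.00465381 0.01374915 0.01755431]
side [[[18, 110, 220], [24, 86, 231], [23, 89, 231], [19, 109, 212], [18, 107, 214], [20, 103, 212], [18, 108, 211], [18, 114, 217], [19, 106, 224], [19, 111, 219], [20, 104, 224]], [[18, 112, 208], [23, 85, 220], [23, 82, 229], [19, 101, 212], [19, 108, 210], [19, 110, 218], [20, 105, 211], [19, 105, 202], [21, 94, 220], [20, 97, 213], [21, 95, 222]], [[24, 82, 221], [26, 76, 236], [22, 97, 215], [19, 1
[... 535 characters left out ...]
04.79998779296875, 215.5]] [ 0.58182212 -0.04635401  0.19333498]
[ 15 153 192]
grip 407 ((316.1311340332031, 195.942626953125), (35.978363037109375, 12.803688049316406), 39.80556869506836) [[298.20001220703125, 189.3000030517578], [306.3999938964844, 179.5], [334.0, 202.5], [325.8999938964844, 212.39999389648438]] [ 0.57685976 -0.05274241  0.19439632]
bed z [0.44325663 0.19718153 0.08020316]
bed front ((444.5985107421875, 198.05502319335938), (160.2830810546875, 201.44363403320312), 84.96643829345703) [[337.23358154296875, 127.05979919433594], [537.9003295898438, 109.38529968261719], [551.9634399414062, 269.05023193359375], [351.29669189453125, 286.7247314453125]]
(320, 880, 3)
(256, 704, 3)
```

View pics/guide.png

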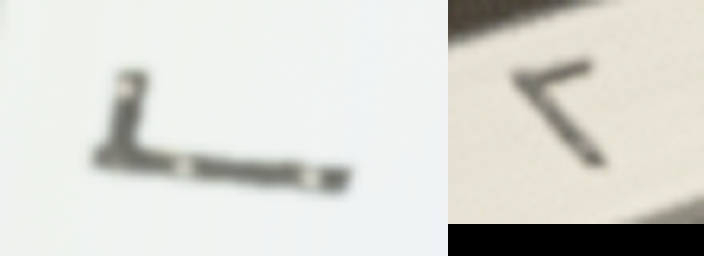

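The guide crop shows a clear dark L: top-view inner corner near px (141.9,293.4), side-view corner near px (203,207); now its extents along the press axes.

```bash
cat > m2.py <<'E'
from m import *
print('-----')
yaw=np.deg2rad(-5.03);ex=np.array([np.cos(yaw),np.sin(yaw)]);ey=np.array([-ex[1],ex[0]])
pts={}
for n,b in(('top',(125,275,185,308)),('side',(195,198,226,222))):
    s=S[n];x0,y0,x1,y1=b;g=cv2.cvtColor(s['color'],cv2.COLOR_RGB2GRAY)[y0:y1,x0:x1]
    G=cv2.resize(g,None,fx=8,fy=8,interpolation=cv2.INTER_CUBIC).astype(float);bg=np.median(G)
    m=(G<bg-60).astype(np.uint8);c=max(cv2.findContours(m,0,cv2.CHAIN_APPROX_NONE)[0],key=cv2.contourArea).reshape(-1,2)
    px=(c+.5)/8-.5+[x0,y0]
    P=onplane(s,px,.083)[:,:2]; q=np.c_[P@ex,P@ey]*1000
    # cross strip fit -> yaw
    cr=q[q[:,1]<q[:,1].max()-25]; 
    a=cv2.fitLine(cr.astype(np.float32),cv2.DIST_L2,0,.01,.01).ravel(); 
    print(n,'extent x',np.percentile(q[:,0],[0,1,99,100]).round(1),'y',np.percentile(q[:,1],[0,1,99,100]).round(1),'cross slope deg',np.rad2deg(np.arctan(a[0]/a[1])))
    up=cr[cr[:,0]>np.median(cr[:,0])];print('cross inner x',np.median(up[:,0]))
    xi=np.median(up[:,0]); sh=q[(q[:,0]>xi+6)&(q[:,0]<xi+20)]; md=sh[:,1].mean(); print('short inner y',np.median(sh[sh[:,1]<md,1]),'outer',np.median(sh[sh[:,1]>md,1]))
# grip two-view: end-centres
t,s=S['top'],S['side']
for a,b in(((245.3,201.4),(302.3,184.4)),((305.5,206.9),(330,207.4))): print('grip end',tri(t,a,s,b))
print('grip mid',tri(t,(275.4,204.2),s,(316.1,195.9)))
C=cloud(t);w=C[225:380,320:380].reshape(-1,3)
# tall objects heights above table
hm=(C[...,2]>.03)
for nm,(x,y,r) in dict(ale=(396,172,22),glue=(474,222,17),can=(493,310,26)).items():
    p=C[y-r:y+r,x-r:x+r].reshape(-1,3);p=p[p[:,2]>.025];print(nm,p.min(0).round(3),p.max(0).round(3),np.median(p[p[:,2]>p[:,2].max()-.02],0).round(3))
# block side mask: tighten
hsv=cv2.cvtColor(s['color'],cv2.COLOR_RGB2HSV);m=(hsv[...,1]>70)&(hsv[...,2]>190);w=np.zeros_like(m);w[314:356,352:412]=1
m=comp(s,m&w,(383,334));P=onplane(s,rect(m),.0155);print('block side',m.sum(),cv2.minAreaRect((P[:,:2]*1000).astype(np.float32)))
# press landmark: cheeks / roller via cloud top of bridge
p=C[175:245,60:235].reshape(-1,3);p=p[(p[:,2]>.195)&(p[:,2]<.215)];print('bridge',np.percentile(p[:,:2]@ex,[2,50,98]),np.percentile(p[:,:2]@ey,[2,50,98]),np.median(p[:,2]))
E
python3 m2.py | sed '1,/-----/d'
```

```text
top extent x [392.4 392.5 423.4 423.6] y [249.9 250.  276.6 276.7] cross slope deg -85.67234
cross inner x 397.8901131298478
short inner y 264.05581139826154 outer 272.7559524174231
side extent x [394.4 394.5 425.7 426. ] y [196.5 196.8 278.4 278.7] cross slope deg -0.31472576
cross inner x 401.8866093355954
short inner y 263.5226072054574 outer 274.2820491332088
grip end (array([0.58551042, 0.00653534, 0.19447121]), np.float64(0.0012719012555241647))
grip end (array([ 0.57854875, -0.10307805,  0.18645018]), np.float64(0.0001989434191366922))
grip mid (array([ 0.58258952, -0.04825534,  0.1892111 ]), np.float64(0.00039333597274329046))
ale [ 0.398 -0.308  0.025] [ 0.699 -0.151  1.112] [ 0.398 -0.151  1.112]
glue [ 0.398 -0.466  0.025] [ 0.598 -0.151  1.112] [ 0.398 -0.151  1.112]
can [ 0.364 -0.5    0.025] [ 0.43  -0.151  1.112] [ 0.398 -0.151  1.112]
block side 881 ((523.561767578125, -338.40631103515625), (56.89081954956055, 90.65050506591797), 82.09014892578125)
bridge [0.51493801 0.54680586 0.58261316] [0.11622991 0.23975709 0.35103679] 0.2070020442720727
```

```bash
cat > go.py <<'E'
# usage: go.py x y z yaw_of_tool_y_deg : prints turn (tool rotvec deg) then shift in the tool frame after the turn
import sys;from h import *
from scipy.spatial.transform import Rotation as R
x,y,z,w=map(float,sys.argv[1:5]);s=sensors.state();q=s['orientation'];r=R.from_quat([*q[1:],q[0]])
if len(sys.argv)<6:
    w=np.deg2rad(w);yt=np.array([np.cos(w),np.sin(w),0]);zt=np.array([0,0,-1.]);T=R.from_matrix(np.c_[np.cross(yt,zt),yt,zt])
else: T=r
print('turn',np.rad2deg((r.inv()*T).as_rotvec()).round(2),'shift mm',(T.inv().apply(np.array([x,y,z])-s['tool_pos'])*1000).round(1),'pos',s['tool_pos'].round(4),'F',s['wrist_force'].round(1),'t',s['time'],'grip',s['grip_width'],s['gripper_force'])
E
python3 go.py .525 -.336 .12 81.75
python3 - <<'E'
from m import *
# bottle feet: centroid of top features minus lean, crude
t=S['top'];print(onplane(t,[(403,154)],.215),onplane(t,[(482,217)],.14),onplane(t,[(499,310)],.122),onplane(t,[(436,345)],.1))
E
```

```text
turn [ -0.07  -0.02 -11.79] shift mm [-455.5 -795.3  110.8] pos [0.1883 0.5165 0.2308] F [-0.5 -0.   0.2] t 0.1 grip 0.0851611721658243 0.0
top [[[43, 7, 244], [40, 9, 243], [26, 96, 231], [28, 93, 233], [16, 134, 227], [19, 125, 222], [18, 126, 219], [18, 127, 228], [26, 88, 240], [48, 5, 243], [43, 7, 244]], [[48, 5, 244], [38, 8, 242], [26, 97, 234], [19, 124, 228], [18, 129, 228], [16, 136, 218], [16, 135, 226], [26, 98, 231], [27, 83, 240], [45, 6, 243], [48, 5, 244]], [[45, 6, 244], [41, 8, 242], [27, 92, 239], [18, 129, 230], [21, 117, 229], [17, 134, 227], [19, 123, 228], [22, 113, 231], [27, 83, 239], [48, 5, 244], [48, 5, 244]]]
block 1146 ((526.3228759765625, -333.76605224609375), (58.427738189697266, 93.36017608642578), 81.3751220703125) [ 0.52522991 -0.33440323  0.01374915] [0.00465381 0.01374915 0.01755431]
side [[[18, 110, 220], [24, 86, 231], [23, 89, 231], [19, 109, 212], [18, 107, 214], [20, 103, 212], [18, 108, 211], [18, 114, 217], [19, 106, 224], [19, 111, 219], [20, 104, 224]], [[18, 112, 208], [23, 85, 220], [23, 82, 229], [19, 101, 212], [19, 108, 210], [19, 1
[... 835 characters left out ...]
9316406), 39.80556869506836) [[298.20001220703125, 189.3000030517578], [306.3999938964844, 179.5], [334.0, 202.5], [325.8999938964844, 212.39999389648438]] [ 0.57685976 -0.05274241  0.19439632]
bed z [0.44325663 0.19718153 0.08020316]
bed front ((444.5985107421875, 198.05502319335938), (160.2830810546875, 201.44363403320312), 84.96643829345703) [[337.23358154296875, 127.05979919433594], [537.9003295898438, 109.38529968261719], [551.9634399414062, 269.05023193359375], [351.29669189453125, 286.7247314453125]]
(320, 880, 3)
(256, 704, 3)
[[ 0.67068399 -0.27723612  0.215     ]] [[ 0.57109544 -0.43576669  0.14      ]] [[ 0.39712908 -0.46717715  0.122     ]] [[ 0.32926833 -0.35260565  0.1       ]]
```

```bash
python3 -m crank '{"slide":[[0,0,0],[0,0,0],[-0.025,-0.044,0],[-0.025,-0.044,0],[-0.025,-0.044,0],[-0.025,-0.044,0],[-0.025,-0.044,0],[-0.025,-0.044,0],[-0.025,-0.044,0],[-0.025,-0.044,0],[-0.025,-0.044,0],[-0.025,-0.044,0]],"delta_rot":[[0,0,-5.9],[0,0,-5.9],[0,0,0],[0,0,0],[0,0,0],[0,0,0],[0,0,0],[0,0,0],[0,0,0],[0,0,0],[0,0,0],[0,0,0]],"grip":[0.085,0.085,0.085,0.085,0.085,0.085,0.085,0.085,0.085,0.085,0.085,0.085]}'
python3 -m crank '{"slide":[[-0.025,-0.044,0],[-0.025,-0.044,0],[-0.025,-0.044,0],[-0.025,-0.044,0],[-0.025,-0.044,0],[-0.025,-0.044,0],[-0.025,-0.044,0.03],[-0.025,-0.044,0.03],[0,0,0.03],[0,0,0]],"delta_rot":[[0,0,0],[0,0,0],[0,0,0],[0,0,0],[0,0,0],[0,0,0],[0,0,0],[0,0,0],[0,0,0],[0,0,0]],"grip":[0.085,0.085,0.085,0.085,0.085,0.085,0.085,0.085,0.085,0.085]}'; python3 go.py .525 -.336 .005 81.75
```

```text
time: 1.6
tool_pos: [0.373, 0.0437, 0.2313]
orientation: [-0.0, 0.072, 0.997, 0.0]
wrist_force: [0.3, 0.2, 0.4]
grip_width: 0.0852
gripper_force: 0.0
time: 2.85
tool_pos: [0.5194, -0.3311, 0.1388]
orientation: [-0.002, 0.072, 0.997, 0.002]
wrist_force: [-0.4, 0.5, 1.1]
grip_width: 0.0849
gripper_force: 0.0
turn [ 0.2  -0.27 -0.02] shift mm [ -6.3  -4.1 133.8] pos [ 0.5194 -0.3311  0.1388] F [-0.4  0.5  1.1] t 2.85 grip 0.0849473502081735 0.0
```

```bash
python3 -m crank '{"slide":[[-0.006,-0.004,0.03],[0,0,0.04],[0,0,0.04],[0,0,0.024],[0,0,0],[0,0,0],[0,0,0],[0,0,0],[0,0,0],[0,0,0]],"delta_rot":[[0,0,0],[0,0,0],[0,0,0],[0,0,0],[0,0,0],[0,0,0],[0,0,0],[0,0,0],[0,0,0],[0,0,0]],"grip":[0.085,0.085,0.085,0.085,0.085,0.04,0.04,0.04,0.04,0.04]}' 40;python3 go.py .525 -.336 .005 81.75
```

```text
time: 4.1
tool_pos: [0.5264, -0.3369, 0.0097]
orientation: [0.001, 0.072, 0.997, -0.001]
wrist_force: [-1.3, 2.0, 8.2]
grip_width: 0.0537
gripper_force: 40.4
turn [-0.1   0.17  0.01] shift mm [1.6 0.7 4.7] pos [ 0.5264 -0.3369  0.0097] F [-1.3  2.   8.2] t 4.1 grip 0.05373010662372707 40.414382787421346
```

```bash
python3 -m crank '{"slide":[[0,0,-0.01],[0,0,-0.03],[0,0,-0.05],[0,0,-0.05],[0,0,-0.05],[0,0,-0.05],[0,0,-0.05],[0,0,0]],"delta_rot":[[0,0,0],[0,0,0],[0,0,0],[0,0,0],[0,0,0],[0,0,0],[0,0,0],[0,0,0]],"grip":[0.04,0.04,0.04,0.04,0.04,0.04,0.04,0.04]}'
python3 - <<'E'
from h import *
s=snapshot('side');C=s['cam_to_world'];P=sensors.state()['tool_pos'];k,d=K(s)
q=np.linalg.inv(C)@np.r_[P,1];u=int(s['cx']+s['fx']*q[0]/-q[2]);v=int(s['cy']-s['fy']*q[1]/-q[2]);print(u,v)
x0,y0=max(u-60,0),max(v-60,0);c=cv2.cvtColor(s['color'],cv2.COLOR_RGB2BGR)[y0:y0+110,x0:x0+140];cv2.imwrite('pics/held.png',cv2.resize(c,None,fx=5,fy=5,interpolation=2))
E
python3 go.py .4655 .1967 .30 84.97
```

```text
time: 5.1
tool_pos: [0.5261, -0.3368, 0.3027]
orientation: [0.004, 0.072, 0.997, -0.003]
wrist_force: [0.3, -0.2, -1.3]
grip_width: 0.0535
gripper_force: 42.2
395 218
turn [-0.15  0.19 -3.21] shift mm [ 1.067e+02  5.258e+02 -3.000e-01] pos [ 0.5257 -0.3365  0.2997] F [ 0.5 -0.1 -2.1] t 5.15 grip 0.0536525559959803 42.19236516393721
```

View pics/held.png

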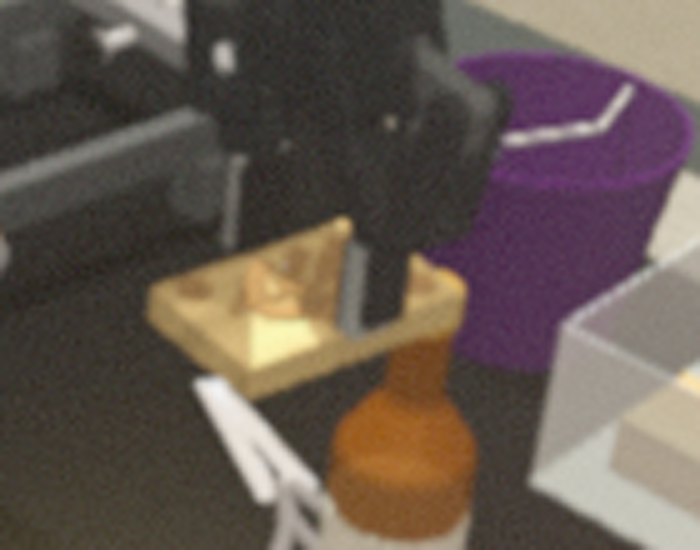

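The block is held level, shapes up, with the finger at crop (378,325), a bit forward of the middle of the long edge (255,395)-(462,318). I'll measure that offset from both views.

```bash
python3 - <<'E'
from h import *
st=sensors.state();P=st['tool_pos'];q=st['orientation']
from scipy.spatial.transform import Rotation as R
r=R.from_quat([*q[1:],q[0]])
rel=lambda W:(r.inv().apply(W-P)*1000).round(1)
s=snapshot('side');x0,y0=335,158
c=np.array([(255,397),(462,318)])/5+[x0,y0]
print('side bottom corners, tool frame',rel(onplane(s,c,P[2]-.0097)).tolist())
print('finger tip',rel(onplane(s,np.array([[372,333]])/5+[x0,y0],P[2]-.003)).tolist())
t=snapshot('top');save(t,'topheld')
hsv=cv2.cvtColor(t['color'],cv2.COLOR_RGB2HSV);C=cloud(t);m=(np.abs(C[...,2]-P[2]-.006)<.012)&(hsv[...,1]>60)&(hsv[...,2]>120)
v,u=np.nonzero(m);W=rel(onplane(t,np.c_[u,v],P[2]+.0058));ok=(abs(W[:,0])<80)&(abs(W[:,1])<60);W=W[ok];print(len(W),'x',np.percentile(W[:,0],[0,1,99,100]),'y',np.percentile(W[:,1],[0,1,99,100]))
E
```

```text
side bottom corners, tool frame [[37.6, -24.6, 9.6], [-52.2, -24.6, 9.9]]
finger tip [[-12.7, -22.8, 3.1]]
598 x [-40.9   -38.806  48.309  49.6  ] y [-26.3   -25.106  28.112  29.5  ]
```

```bash
python3 -m crank '{"slide":[[0.01,0.046,0],[0.01,0.046,0],[0.01,0.046,0],[0.01,0.046,0],[0.01,0.046,0],[0.01,0.046,0],[0.01,0.046,0],[0.01,0.046,0],[0.01,0.046,0],[0.01,0.046,0],[0.005,0.04,0],[0,0.02,0]],"delta_rot":[[0,0,-3.2],[0,0,0],[0,0,0],[0,0,0],[0,0,0],[0,0,0],[0,0,0],[0,0,0],[0,0,0],[0,0,0],[0,0,0],[0,0,0]],"grip":[0.04,0.04,0.04,0.04,0.04,0.04,0.04,0.04,0.04,0.04,0.04,0.04]}';python3 go.py .4728 .1931 .12 84.97
```

```text
time: 6.75
tool_pos: [0.4684, 0.1928, 0.2961]
orientation: [-0.001, 0.043, 0.999, -0.0]
wrist_force: [0.6, -1.0, -1.2]
grip_width: 0.0533
gripper_force: 42.2
turn [-0.03 -0.15  0.1 ] shift mm [ -4.4   0.7 176.1] pos [0.4684 0.1928 0.2961] F [ 0.6 -1.  -1.2] t 6.75 grip 0.053349883081751356 42.220727456733584
```

```bash
python3 -m crank '{"slide":[[-0.004,0,0.03],[0,0,0.045],[0,0,0.045],[0,0,0.045],[0,0,0.016],[0,0,0]],"delta_rot":[[0,0,0],[0,0,0],[0,0,0],[0,0,0],[0,0,0],[0,0,0]],"grip":[0.04,0.04,0.04,0.04,0.04,0.04]}';python3 go.py .4728 .1931 .092 84.97
python3 - <<'E'
from h import *
t=snapshot('top');s=snapshot('side')
a=cv2.resize(cv2.cvtColor(t['color'],cv2.COLOR_RGB2BGR)[230:330,100:200],None,fx=4,fy=4,interpolation=2)
b=cv2.resize(cv2.cvtColor(s['color'],cv2.COLOR_RGB2BGR)[160:240,170:270],None,fx=4,fy=4,interpolation=2);b=cv2.copyMakeBorder(b,0,80,0,0,0)
cv2.imwrite('pics/hover.png',cv2.hconcat([a,b]))
E
```

```text
time: 7.5
tool_pos: [0.4722, 0.1904, 0.1146]
orientation: [-0.002, 0.044, 0.999, -0.0]
wrist_force: [-0.2, 0.9, -0.6]
grip_width: 0.0537
gripper_force: 42.4
turn [-0.06 -0.26 -0.02] shift mm [-0.4  2.7 22.6] pos [0.4722 0.1904 0.1146] F [-0.2  0.9 -0.6] t 7.5 grip 0.053692002869231335 42.35677166841924
```

View pics/hover.png

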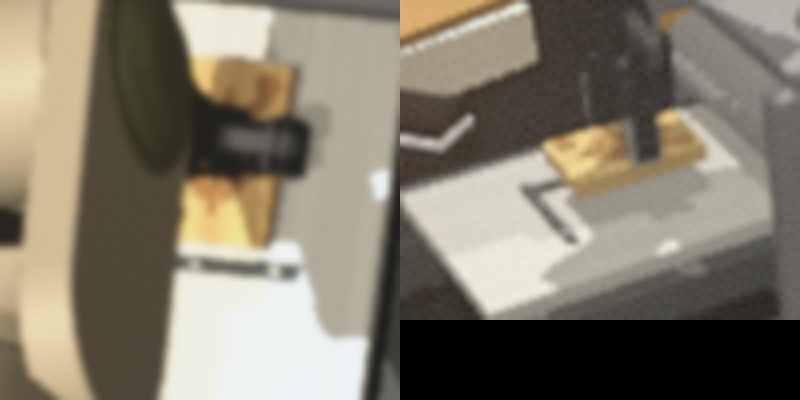

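The hover picture shows the block's rear edge (top crop row ~247) clear ahead of the guide strip (row ~265), aligned with it. Descending.

```bash
python3 -m crank '{"slide":[[0,0.0,0.012],[0,0,0.008],[0,0,0.002],[0,0,0]],"delta_rot":[[0,0,0],[0,0,0],[0,0,0],[0,0,0]],"grip":[0.04,0.04,0.04,0.04]}';python3 go.py .4655 .1967 .0905 84.97
```

```text
time: 8.1
tool_pos: [0.4734, 0.1906, 0.0943]
orientation: [-0.0, 0.044, 0.999, -0.0]
wrist_force: [-0.5, 0.7, -0.7]
grip_width: 0.0534
gripper_force: 42.4
turn [-0.   -0.01 -0.01] shift mm [8.4 5.3 3.8] pos [0.4734 0.1906 0.0943] F [-0.5  0.7 -0.7] t 8.1 grip 0.053380731192036054 42.35457602888346
```

```bash
python3 -m crank '{"slide":[[0,0,0.002],[0,0,0.001],[0.003,0.0,0],[0.002,0.0,0],[0,0,0]],"delta_rot":[[0,0,0],[0,0,0],[0,0,0],[0,0,0],[0,0,0]],"grip":[0.04,0.04,0.04,0.04,0.04]}';python3 -m crank '{"slide":[[0,0.002,0],[0,0.002,0],[0,0,0]],"delta_rot":[[0,0,0],[0,0,0],[0,0,0]],"grip":[0.04,0.04,0.04]}';python3 go.py .4655 .1967 .0905 84.97
```

```text
time: 8.72
tool_pos: [0.4682, 0.1912, 0.0914]
orientation: [0.0, 0.044, 0.999, 0.0]
wrist_force: [-0.3, 0.7, -1.1]
grip_width: 0.0537
gripper_force: 42.4
time: 9.1
tool_pos: [0.4688, 0.1952, 0.0913]
orientation: [0.0, 0.044, 0.999, 0.0]
wrist_force: [-0.1, -0.3, -0.7]
grip_width: 0.0533
gripper_force: 42.4
turn [0. 0. 0.] shift mm [3.4 1.2 0.8] pos [0.4688 0.1952 0.0913] F [-0.1 -0.3 -0.7] t 9.1 grip 0.05331087874970255 42.354730130173266
```

Continue sideways until contact, then back.

```bash
for i in 1 2 3; do python3 -m crank '{"slide":[[0,0.0015,0],[0,0,0]],"delta_rot":[[0,0,0],[0,0,0]],"grip":[0.04,0.04]}'|grep -E "tool_pos|wrist"; done; for i in 1 2 3; do python3 -m crank '{"slide":[[0.0015,0,0],[0,0,0]],"delta_rot":[[0,0,0],[0,0,0]],"grip":[0.04,0.04]}'|grep -E "tool_pos|wrist"; done
```

```text
tool_pos: [0.4689, 0.1962, 0.0913]
wrist_force: [0.9, -3.9, 0.2]
tool_pos: [0.4691, 0.1966, 0.0913]
wrist_force: [0.3, -12.4, 1.8]
tool_pos: [0.4693, 0.1969, 0.0913]
wrist_force: [0.6, -18.3, 2.7]
tool_pos: [0.469, 0.1969, 0.0917]
wrist_force: [4.9, -19.1, 1.7]
tool_pos: [0.4682, 0.197, 0.0919]
wrist_force: [6.0, -20.0, -0.1]
tool_pos: [0.4666, 0.1971, 0.0919]
wrist_force: [6.2, -19.8, 1.8]
```

```bash
python3 -m crank '{"slide":[[0,-0.0025,0],[0,0,0]],"delta_rot":[[0,0,0],[0,0,0]],"grip":[0.04,0.04]}'|grep -E "tool_pos|wrist"; for i in 1 2 3 4; do python3 -m crank '{"slide":[[0.001,0,0],[0,0,0]],"delta_rot":[[0,0,0],[0,0,0]],"grip":[0.04,0.04]}'|grep -E "tool_pos|wrist"; done
```

```text
tool_pos: [0.4654, 0.1966, 0.0916]
wrist_force: [3.3, -7.5, 0.1]
tool_pos: [0.4646, 0.1967, 0.0917]
wrist_force: [3.9, -7.5, 0.3]
tool_pos: [0.4639, 0.1968, 0.0918]
wrist_force: [4.2, -7.4, 1.3]
tool_pos: [0.4637, 0.1969, 0.0921]
wrist_force: [7.9, -7.5, 0.3]
tool_pos: [0.4629, 0.1969, 0.0922]
wrist_force: [7.6, -8.6, 1.0]
```

```bash
for i in 1 2 3; do python3 -m crank '{"slide":[[0.001,0,0],[0,0,0]],"delta_rot":[[0,0,0],[0,0,0]],"grip":[0.04,0.04]}'|grep -E "tool_pos|wrist"; done
python3 - <<'E'
from h import *
t=snapshot('top');s=snapshot('side')
a=cv2.resize(cv2.cvtColor(t['color'],cv2.COLOR_RGB2BGR)[230:330,100:200],None,fx=4,fy=4,interpolation=2)
b=cv2.resize(cv2.cvtColor(s['color'],cv2.COLOR_RGB2BGR)[180:230,190:240],None,fx=8,fy=8,interpolation=2)
cv2.imwrite('pics/seat.png',cv2.hconcat([a,b]))
E
```

```text
tool_pos: [0.4619, 0.197, 0.0922]
wrist_force: [6.8, -8.2, 0.7]
tool_pos: [0.4609, 0.1971, 0.0921]
wrist_force: [6.5, -8.2, 0.3]
tool_pos: [0.4599, 0.1972, 0.0921]
wrist_force: [7.7, -7.3, 0.4]
```

View pics/seat.png

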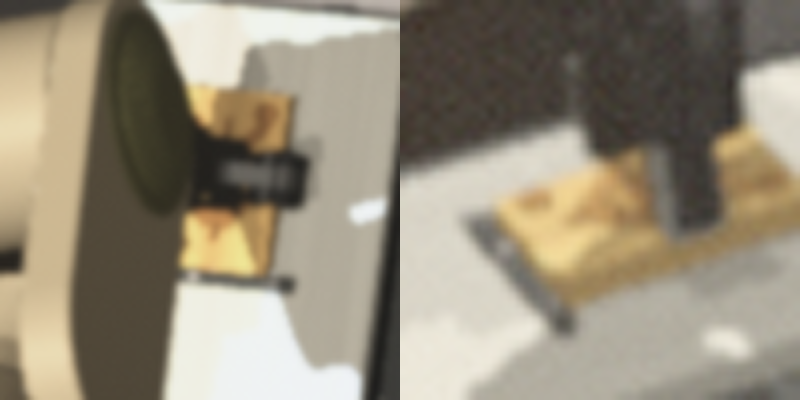

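The block sits with its end along the cross strip and left side at the short strip. The bed slid back a few mm, which does no harm. Lower to contact and release.

```bash
for i in 1 2 3; do python3 -m crank '{"slide":[[0,0,0.0012],[0,0,0]],"delta_rot":[[0,0,0],[0,0,0]],"grip":[0.04,0.04]}'|grep -E "tool_pos|wrist"; done
```

```text
tool_pos: [0.4601, 0.1972, 0.0911]
wrist_force: [6.7, -8.1, 2.6]
tool_pos: [0.4603, 0.1972, 0.0902]
wrist_force: [7.7, -7.7, 3.1]
tool_pos: [0.4602, 0.1973, 0.0897]
wrist_force: [4.1, -10.0, 12.3]
```

```bash
python3 -m crank '{"slide":[[0,0,0],[0,0,0],[0,0,0],[0,0,0],[0,0,-0.01],[0,0,-0.03],[0,0,-0.05],[0,0,-0.05],[0,0,-0.05],[0,-0.03,-0.03],[0,-0.05,0],[0,-0.05,0]],"delta_rot":[[0,0,0],[0,0,0],[0,0,0],[0,0,0],[0,0,0],[0,0,0],[0,0,0],[0,0,0],[0,0,0],[0,0,0],[0,0,0],[0,0,0]],"grip":[0.058,0.065,0.085,0.085,0.085,0.085,0.085,0.085,0.085,0.085,0.085,0.085]}'
python3 - <<'E'
from h import *
t=snapshot('top');s=snapshot('side')
import pickle;pickle.dump(t,open('top1.pkl','wb'));pickle.dump(s,open('side1.pkl','wb'))
a=cv2.resize(cv2.cvtColor(t['color'],cv2.COLOR_RGB2BGR)[230:330,100:200],None,fx=4,fy=4,interpolation=2)
b=cv2.resize(cv2.cvtColor(s['color'],cv2.COLOR_RGB2BGR)[160:240,190:350],None,fx=2.5,fy=5,interpolation=2)
cv2.imwrite('pics/placed.png',cv2.hconcat([a,b]))
E
```

```text
time: 14.95
tool_pos: [0.4455, 0.0675, 0.3087]
orientation: [0.001, 0.043, 0.999, -0.0]
wrist_force: [1.6, -0.6, -0.1]
grip_width: 0.0849
gripper_force: 0.0
```

View pics/placed.png

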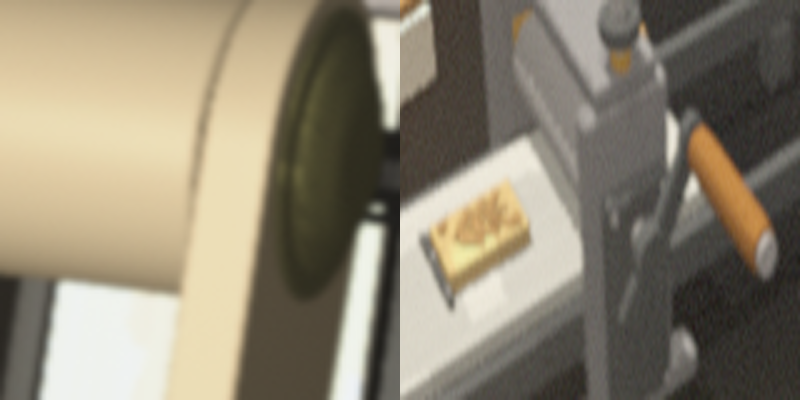

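```bash
python3 -c "
from h import *
print(sensors.state()['joints'].round(2))"; python3 go.py .50 -.12 .30 -5.03; python3 go.py .50 -.12 .30 174.97
```

```text
[-0.12  0.15  1.4  -0.    1.59 -1.6 ]
turn [-1.000e-02  7.000e-02  8.973e+01] shift mm [-179.9   70.4    8.5] pos [0.4456 0.0654 0.3085] F [ 0.5 -0.5  0.8] t 15.05 grip 0.08486691175266899 0.0
turn [-7.000e-02 -1.000e-02 -9.027e+01] shift mm [179.9 -70.4   8.5] pos [0.4456 0.0654 0.3085] F [ 0.5 -0.5  0.8] t 15.05 grip 0.08486691175266899 0.0
```

```bash
python3 -m crank '{"slide":[[0,0,0],[0,0,0],[0,0,0],[0,0,0],[0,0,0],[0,0,0],[0,0,0],[0,0,0],[0,0,0],[-0.05,0.02,0],[-0.05,0.02,0],[-0.05,0.02,0]],"delta_rot":[[0,0,10],[0,0,10],[0,0,10],[0,0,10],[0,0,10],[0,0,10],[0,0,10],[0,0,10],[0,0,9.7],[0,0,0],[0,0,0],[0,0,0]],"grip":[0.085,0.085,0.085,0.085,0.085,0.085,0.085,0.085,0.085,0.085,0.085,0.085]}'
cat > m3.py <<'E'
from h import *
ex=np.array([np.cos(np.deg2rad(5.03)),-np.sin(np.deg2rad(5.03))]);ey=np.array([-ex[1],ex[0]])
s=snapshot('side');t=snapshot('top')
r={}
for n,i,w in(('side',s,(285,340,170,225)),('top',t,(225,320,170,235))):
    hsv=cv2.cvtColor(i['color'],cv2.COLOR_RGB2HSV);m=(hsv[...,0]<18)&(hsv[...,1]>110)&(hsv[...,2]>40);k=np.zeros_like(m);k[w[2]:w[3],w[0]:w[1]]=1
    c=max(cv2.findContours((m&k).astype(np.uint8),0,2)[0],key=cv2.contourArea);R=cv2.minAreaRect(c);r[n]=R;print(n,cv2.contourArea(c),R)
    # ray of centre with the plane ey=2mm
    o,d=rays(i,[R[0]]);d=d[0];e=np.r_[ey,0];p=o+d*((.001-o@e)/(d@e));print('on plane',(p[:2]@ex).round(4),p[2].round(4))
p,e=tri(t,r['top'][0],s,r['side'][0]);print('tri',p.round(4),(p[:2]@ex).round(4),(p[:2]@ey).round(4),e)
# bed rear edge
save(t,'top2')
E
python3 m3.py; python3 go.py .58 -.05 .3 -5.03
```

```text
time: 16.55
tool_pos: [0.4938, -0.0867, 0.3084]
orientation: [0.0, 0.735, 0.678, 0.0]
wrist_force: [1.3, 0.2, 0.2]
grip_width: 0.0846
gripper_force: 0.0
side 369.5 ((320.4423522949219, 198.10940551757812), (36.4288444519043, 12.999908447265625), 39.09385681152344)
on plane 0.5956 0.1805
turn [-0.02  0.03  0.05] shift mm [46.6 81.8  7.4] pos [ 0.4944 -0.0893  0.3074] F [ 0.4  0.9 -0.1] t 16.65 grip 0.08511360104944406 0.0Traceback (most recent call last):
  File "m3.py", line 7, in <module>
    c=max(cv2.findContours((m&k).astype(np.uint8),0,2)[0],key=cv2.contourArea);R=cv2.minAreaRect(c);r[n]=R;print(n,cv2.contourArea(c),R)
ValueError: max() iterable argument is empty
```

```bash
python3 -m crank '{"slide":[[0.011,0.03,0],[0.012,0.035,0],[0.012,0.027,0.02],[0,0,0.03],[0,0,0]],"delta_rot":[[0,0,0],[0,0,0],[0,0,0],[0,0,0],[0,0,0]],"grip":[0.085,0.085,0.085,0.085,0.085]}';python3 go.py .5894 -.0609 .155 -5.03
python3 - <<'E'
from h import *
s=snapshot('side');c=cv2.cvtColor(s['color'],cv2.COLOR_RGB2BGR)[120:230,250:380];cv2.imwrite('pics/ap.png',cv2.resize(c,None,fx=5,fy=5,interpolation=2))
E
```

```text
time: 17.27
tool_pos: [0.5873, -0.0572, 0.2563]
orientation: [-0.002, 0.735, 0.678, -0.001]
wrist_force: [0.2, 0.2, 1.0]
grip_width: 0.0849
gripper_force: 0.0
turn [-0.25 -0.07  0.35] shift mm [ -3.5   2.4 101.3] pos [ 0.5873 -0.0572  0.2563] F [0.2 0.2 1. ] t 17.275 grip 0.08494942057385728 0.0
```

View pics/ap.png

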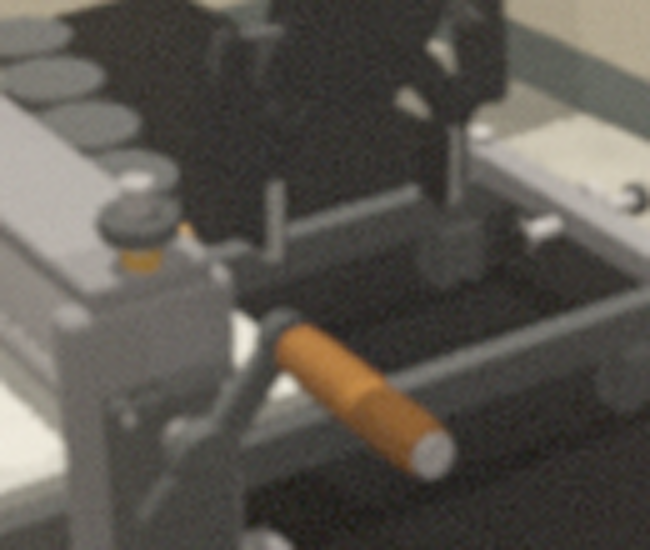

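The fingers (tips at crop (275,255) and (455,205)) straddle the grip (middle ~(365,400)) evenly. Descend and close.

```bash
python3 -m crank '{"slide":[[-0.003,0.002,0.03],[0,0,0.035],[0,0,0.03],[0,0,0.006],[0,0,0],[0,0,0],[0,0,0],[0,0,0],[0,0,0],[0,0,0],[0,0,0]],"delta_rot":[[0,0,0],[0,0,0],[0,0,0],[0,0,0],[0,0,0],[0,0,0],[0,0,0],[0,0,0],[0,0,0],[0,0,0],[0,0,0]],"grip":[0.085,0.085,0.085,0.085,0.085,0.02,0.02,0.02,0.02,0.02,0.02]}' 40;python3 go.py .5894 -.0609 .155 -5.03
cat > st.py <<'E'
from h import *
s=sensors.state();e=np.deg2rad(-5.03);ex=np.array([np.cos(e),np.sin(e),0]);ey=np.array([-np.sin(e),np.cos(e),0])
p=s['tool_pos'];f=s['wrist_force'];a=np.arctan2(p@ex-.5488,p[2]+.022-.122)
t=np.array([np.cos(a),-np.sin(a)]) # +angle dir in (ex,z)
F=np.array([f@ex,f[2]]);print('ex,ey,z',(p@ex*1e3).round(1),(p@ey*1e3).round(1),(p[2]*1e3).round(1),'ang',np.rad2deg(a).round(1),'r',np.hypot(p@ex-.5488,p[2]-.1)*1e3//.1/10,'resist',(F@t).round(1),'radial',(F@[np.sin(a),np.cos(a)]).round(1),'fy',(f@ey).round(1),'t',s['time'],'w',s['grip_width'].round(4))
E
python3 st.py
```

```text
time: 18.7
tool_pos: [0.5912, -0.0619, 0.1578]
orientation: [0.002, 0.736, 0.677, 0.001]
wrist_force: [5.4, 1.1, 2.3]
grip_width: 0.027
gripper_force: 39.3
turn [0.25 0.02 0.28] shift mm [ 0.9 -1.9  2.8] pos [ 0.5912 -0.0619  0.1578] F [5.4 1.1 2.3] t 18.7 grip 0.0269789377712985 39.25677716732025Traceback (most recent call last):
  File "st.py", line 5, in <module>
    F=np.array([f@ex,f[2]]);print('ex,ey,z',(p@ex*1e3).round(1),(p@ey*1e3).round(1),(p[2]*1e3).round(1),'ang',np.rad2deg(a).round(1),'r',np.hypot(p@ex-.5488,p[2]-.1)*1e3//.1/10,'resist',(F@t).round(1),'radial',(F@[np.sin(a),np.cos(a)]).round(1),'fy',(f@ey).round(1),'t',s['time'],'w',s['grip_width'].round(4))
                                                                                                                                                                                                                                                                                            ^^^^^^^^^^^^^^^^^^^^^
AttributeError: 'float' object has no attribute 'round'
```

```bash
sed -i 's/\.022-/.0174-/;s/p\[2\]-\.1)/p[2]+.0174-.122)/;s/s\[.grip_width.\].round(4)/s["grip_width"]/' st.py; python3 st.py
python3 -c "
import numpy as np
a=np.deg2rad(40.5-10*np.arange(0,41));y=70*np.sin(a);z=-70*np.cos(a)
for i in range(40):print(round(40.5-10*i-10,1),(y[i+1]-y[i]).round(1),(z[i+1]-z[i]).round(1),end=' | ')"
```

```text
ex,ey,z 594.3 -9.8 157.8 ang 40.5 r 70.0 resist 2.5 radial 5.1 fy 1.5 t 18.7 w 0.0269789377712985
30.5 -9.9 -7.1 | 20.5 -11.0 -5.3 | 10.5 -11.8 -3.3 | 0.5 -12.1 -1.2 | -9.5 -12.2 1.0 | -19.5 -11.8 3.1 | -29.5 -11.1 5.1 | -39.5 -10.1 6.9 | -49.5 -8.7 8.6 | -59.5 -7.1 9.9 | -69.5 -5.3 11.0 | -79.5 -3.3 11.8 | -89.5 -1.2 12.1 | -99.5 1.0 12.2 | -109.5 3.1 11.8 | -119.5 5.1 11.1 | -129.5 6.9 10.1 | -139.5 8.6 8.7 | -149.5 9.9 7.1 | -159.5 11.0 5.3 | -169.5 11.8 3.3 | -179.5 12.1 1.2 | -189.5 12.2 -1.0 | -199.5 11.8 -3.1 | -209.5 11.1 -5.1 | -219.5 10.1 -6.9 | -229.5 8.7 -8.6 | -239.5 7.1 -9.9 | -249.5 5.3 -11.0 | -259.5 3.3 -11.8 | -269.5 1.2 -12.1 | -279.5 -1.0 -12.2 | -289.5 -3.1 -11.8 | -299.5 -5.1 -11.1 | -309.5 -6.9 -10.1 | -319.5 -8.6 -8.7 | -329.5 -9.9 -7.1 | -339.5 -11.0 -5.3 | -349.5 -11.8 -3.3 | -359.5 -12.1 -1.2 |
```

```bash
python3 -m crank '{"slide":[[0,-0.0099,-0.0071],[0,-0.011,-0.0053],[0,-0.0118,-0.0033]],"delta_rot":[[0,0,0],[0,0,0],[0,0,0]],"grip":[0.02,0.02,0.02]}' >/dev/null; python3 st.py
python3 -m crank '{"slide":[[0,-0.0121,-0.0012],[0,-0.0122,0.001],[0,0,0]],"delta_rot":[[0,0,0],[0,0,0],[0,0,0]],"grip":[0.02,0.02,0.02]}' >/dev/null; python3 st.py
```

```text
ex,ey,z 559.3 -9.9 172.0 ang 8.8 r 68.1 resist 5.3 radial -11.1 fy -0.1 t 19.075 w 0.02658536127979887
ex,ey,z 533.2 -9.9 170.1 ang -13.4 r 67.2 resist -3.9 radial -23.0 fy -1.5 t 19.45 w 0.02680305272433
```

```bash
sed -i 's/\.5488/.5514/g;s/\.0174/.0195/g' st.py; python3 -m crank '{"slide":[[0,0,0.0022],[0,0,0]],"delta_rot":[[0,0,0],[0,0,0]],"grip":[0.02,0.02]}' >/dev/null; python3 st.py
python3 -c "
import numpy as np
a=np.deg2rad(-15-10*np.arange(0,41));y=70*np.sin(a);z=-70*np.cos(a)
for i in range(38):print(round(-25-10*i,1),(y[i+1]-y[i]).round(1),(z[i+1]-z[i]).round(1),end=' | ')"
```

```text
ex,ey,z 535.4 -9.9 170.4 ang -13.3 r 69.7 resist -4.2 radial -10.7 fy 0.7 t 19.7 w 0.02653709913754396
-25 -11.5 4.2 | -35 -10.6 6.1 | -45 -9.3 7.8 | -55 -7.8 9.3 | -65 -6.1 10.6 | -75 -4.2 11.5 | -85 -2.1 12.0 | -95 0.0 12.2 | -105 2.1 12.0 | -115 4.2 11.5 | -125 6.1 10.6 | -135 7.8 9.3 | -145 9.3 7.8 | -155 10.6 6.1 | -165 11.5 4.2 | -175 12.0 2.1 | -185 12.2 0.0 | -195 12.0 -2.1 | -205 11.5 -4.2 | -215 10.6 -6.1 | -225 9.3 -7.8 | -235 7.8 -9.3 | -245 6.1 -10.6 | -255 4.2 -11.5 | -265 2.1 -12.0 | -275 0.0 -12.2 | -285 -2.1 -12.0 | -295 -4.2 -11.5 | -305 -6.1 -10.6 | -315 -7.8 -9.3 | -325 -9.3 -7.8 | -335 -10.6 -6.1 | -345 -11.5 -4.2 | -355 -12.0 -2.1 | -365 -12.2 0.0 | -375 -12.0 2.1 | -385 -11.5 4.2 | -395 -10.6 6.1 |
```

```bash
python3 -m crank '{"slide":[[0,-0.0115,0.0052],[0,-0.0106,0.0061],[0,-0.0093,0.0078],[0,0,0]],"delta_rot":[[0,0,0],[0,0,0],[0,0,0],[0,0,0]],"grip":[0.02,0.02,0.02,0.02]}' >/dev/null; python3 st.py
python3 -m crank '{"slide":[[0,-0.0078,0.0093],[0,-0.0061,0.0106],[0,0,0]],"delta_rot":[[0,0,0],[0,0,0],[0,0,0]],"grip":[0.02,0.02,0.02]}' >/dev/null; python3 st.py
```

```text
ex,ey,z 504.1 -10.0 153.1 ang -43.1 r 69.2 resist -3.1 radial 9.0 fy 1.6 t 20.2 w 0.026868634685393553
ex,ey,z 488.8 -10.0 132.2 ang -64.7 r 69.2 resist -5.3 radial 11.1 fy 1.3 t 20.575 w 0.026996563008540097
```

```bash
python3 -m crank '{"slide":[[0,-0.0052,0.0111],[0,-0.0021,0.012],[0,0,0]],"delta_rot":[[0,0,0],[0,0,0],[0,0,0]],"grip":[0.02,0.02,0.02]}' >/dev/null; python3 st.py
python3 -m crank '{"slide":[[0,0.0,0.0122],[0,0.0021,0.012],[0,0,0]],"delta_rot":[[0,0,0],[0,0,0],[0,0,0]],"grip":[0.02,0.02,0.02]}' >/dev/null; python3 st.py
```

```text
ex,ey,z 482.3 -10.0 108.8 ang -84.8 r 69.4 resist -2.4 radial 7.5 fy 1.3 t 20.95 w 0.026739189542204844
ex,ey,z 484.4 -10.0 84.0 ang -105.4 r 69.5 resist -5.3 radial 8.0 fy 1.1 t 21.325 w 0.02666145617271645
```

```bash
python3 - <<'E'
from h import *
s=snapshot('side');c=cv2.cvtColor(s['color'],cv2.COLOR_RGB2BGR)[120:260,150:390];cv2.imwrite('pics/wind.png',cv2.resize(c,None,fx=3.3,fy=3.3,interpolation=2))
E
python3 st.py
```

```text
ex,ey,z 484.3 -10.0 84.1 ang -105.3 r 69.5 resist -4.4 radial 7.2 fy 1.4 t 21.375 w 0.02686420183389792
```

View pics/wind.png

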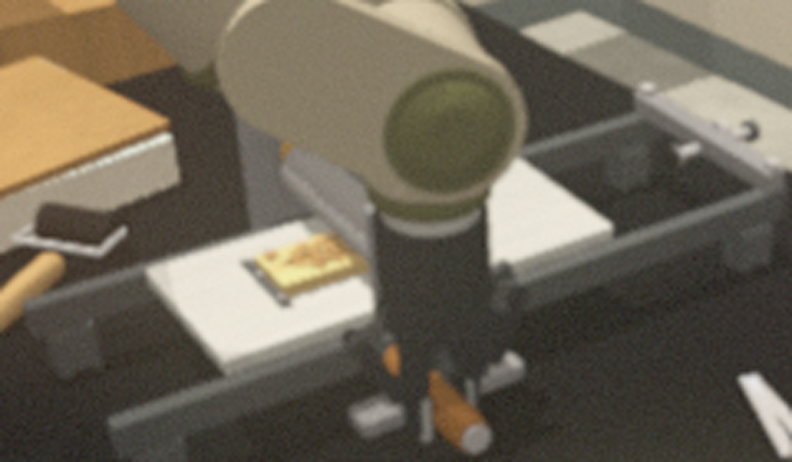

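The bed has advanced; the block (crop (305,262)) is still in its guide and entering under the roller, and the grip is held. Continue.

```bash
python3 -m crank '{"slide":[[0,0.0042,0.0122],[0,0.0061,0.011],[0,0,0]],"delta_rot":[[0,0,0],[0,0,0],[0,0,0]],"grip":[0.02,0.02,0.02]}' >/dev/null; python3 st.py
python3 -m crank '{"slide":[[0,0.0078,0.0093],[0,0.0093,0.0078],[0,0,0]],"delta_rot":[[0,0,0],[0,0,0],[0,0,0]],"grip":[0.02,0.02,0.02]}' >/dev/null; python3 st.py
```

```text
ex,ey,z 495.5 -10.0 60.9 ang -126.7 r 69.6 resist -5.0 radial 7.9 fy 2.5 t 21.75 w 0.026633264628857425
ex,ey,z 513.3 -10.0 44.0 ang -146.9 r 69.8 resist -5.3 radial 8.9 fy 3.6 t 22.125 w 0.02675683474387775
```

```bash
python3 -m crank '{"slide":[[0,0.0106,0.0061],[0,0.0115,0.0042],[0,0,0]],"delta_rot":[[0,0,0],[0,0,0],[0,0,0]],"grip":[0.02,0.02,0.02]}' >/dev/null; python3 st.py
python3 -m crank '{"slide":[[0,0.012,0.0021],[0,0.0122,0],[0,0,0]],"delta_rot":[[0,0,0],[0,0,0],[0,0,0]],"grip":[0.02,0.02,0.02]}' >/dev/null; python3 st.py
```

```text
ex,ey,z 536.2 -10.0 34.1 ang -167.5 r 70.0 resist -4.6 radial 7.4 fy 4.7 t 22.5 w 0.026904593262693746
ex,ey,z 561.0 -9.9 32.8 ang 172.2 r 70.3 resist -2.4 radial 2.4 fy 5.3 t 22.875 w 0.026541947852168686
```

```bash
python3 -m crank '{"slide":[[0,0.012,-0.0021],[0,0.0115,-0.0042],[0,0,0]],"delta_rot":[[0,0,0],[0,0,0],[0,0,0]],"grip":[0.02,0.02,0.02]}' >/dev/null; python3 st.py
python3 -m crank '{"slide":[[0,0.0106,-0.0061],[0,0.0093,-0.0078],[0,0,0]],"delta_rot":[[0,0,0],[0,0,0],[0,0,0]],"grip":[0.02,0.02,0.02]}' >/dev/null; python3 st.py
python3 -m crank '{"slide":[[0,0.0078,-0.0093],[0,0.0061,-0.0106],[0,0,0]],"delta_rot":[[0,0,0],[0,0,0],[0,0,0]],"grip":[0.02,0.02,0.02]}' >/dev/null; python3 st.py
```

```text
ex,ey,z 584.1 -9.9 39.9 ang 152.4 r 70.6 resist -1.2 radial -7.0 fy 3.5 t 23.25 w 0.026628682515369418
ex,ey,z 602.8 -9.8 53.9 ang 133.4 r 70.7 resist -2.0 radial -11.6 fy 2.9 t 23.625 w 0.02689496676082405
ex,ey,z 615.9 -9.8 73.4 ang 114.3 r 70.7 resist -3.0 radial -11.5 fy 2.6 t 24.0 w 0.026794252587296535
```

```bash
python3 -m crank '{"slide":[[0,0.0033,-0.0112],[0,0.0015,-0.012],[0,0,0]],"delta_rot":[[0,0,0],[0,0,0],[0,0,0]],"grip":[0.02,0.02,0.02]}' >/dev/null; python3 st.py
python3 -m crank '{"slide":[[0,0.0,-0.0122],[0,-0.0021,-0.012],[0,0,0]],"delta_rot":[[0,0,0],[0,0,0],[0,0,0]],"grip":[0.02,0.02,0.02]}' >/dev/null; python3 st.py
python3 -c "
import numpy as np
a=np.deg2rad(-285-3*np.arange(0,41));y=70*np.sin(a);z=-70*np.cos(a)
for i in range(33):print(round(-288-3*i,1),(y[i+1]-y[i]).round(1),(z[i+1]-z[i]).round(1),end=' | ')"
```

```text
ex,ey,z 621.8 -9.8 96.9 ang 94.5 r 70.6 resist -3.7 radial -4.2 fy 1.4 t 24.375 w 0.026856261650753773
ex,ey,z 619.4 -9.8 121.1 ang 74.7 r 70.4 resist -6.2 radial -0.7 fy 1.7 t 24.75 w 0.02653581566007491
-288 -1.0 -3.5 | -291 -1.2 -3.5 | -294 -1.4 -3.4 | -297 -1.6 -3.3 | -300 -1.7 -3.2 | -303 -1.9 -3.1 | -306 -2.1 -3.0 | -309 -2.2 -2.9 | -312 -2.4 -2.8 | -315 -2.5 -2.7 | -318 -2.7 -2.5 | -321 -2.8 -2.4 | -324 -2.9 -2.2 | -327 -3.0 -2.1 | -330 -3.1 -1.9 | -333 -3.2 -1.7 | -336 -3.3 -1.6 | -339 -3.4 -1.4 | -342 -3.5 -1.2 | -345 -3.5 -1.0 | -348 -3.6 -0.9 | -351 -3.6 -0.7 | -354 -3.6 -0.5 | -357 -3.7 -0.3 | -360 -3.7 -0.1 | -363 -3.7 0.1 | -366 -3.7 0.3 | -369 -3.6 0.5 | -372 -3.6 0.7 | -375 -3.6 0.9 | -378 -3.5 1.0 | -381 -3.5 1.2 | -384 -3.4 1.4 |
```

```bash
cat > g.py <<'E'
import sys,st
sys.exit(1 if st.F@st.t>float(sys.argv[1]) else 0)
E
python3 -m crank '{"slide":[[0,-0.001,-0.0035],[0,-0.0012,-0.0035],[0,0,0]],"delta_rot":[[0,0,0],[0,0,0],[0,0,0]],"grip":[0.02,0.02,0.02]}' >/dev/null; python3 g.py 2 &&
python3 -m crank '{"slide":[[0,-0.0014,-0.0034],[0,-0.0016,-0.0033],[0,0,0]],"delta_rot":[[0,0,0],[0,0,0],[0,0,0]],"grip":[0.02,0.02,0.02]}' >/dev/null; python3 g.py 2 &&
python3 -m crank '{"slide":[[0,-0.0017,-0.0032],[0,0,0]],"delta_rot":[[0,0,0],[0,0,0]],"grip":[0.02,0.02]}' >/dev/null; python3 g.py 2 &&
python3 -m crank '{"slide":[[0,-0.0019,-0.0031],[0,0,0]],"delta_rot":[[0,0,0],[0,0,0]],"grip":[0.02,0.02]}' >/dev/null; python3 g.py 2 &&
python3 -m crank '{"slide":[[0,-0.0021,-0.003],[0,0,0]],"delta_rot":[[0,0,0],[0,0,0]],"grip":[0.02,0.02]}' >/dev/null; python3 g.py 2 &&
python3 -m crank '{"slide":[[0,-0.0022,-0.0029],[0,0,0]],"delta_rot":[[0,0,0],[0,0,0]],"grip":[0.02,0.02]}' >/dev/null; python3 g.py 2
```

```text
ex,ey,z 617.4 -9.8 126.7 ang 69.9 r 70.3 resist -2.9 radial 4.9 fy 0.7 t 25.125 w 0.026958230269871212
ex,ey,z 614.6 -9.8 133.1 ang 64.2 r 70.2 resist 0.4 radial 5.2 fy 1.0 t 25.5 w 0.026601171833465182
ex,ey,z 613.0 -9.8 136.3 ang 61.3 r 70.2 resist 0.9 radial 5.7 fy 1.2 t 25.75 w 0.026657933749110324
ex,ey,z 611.1 -9.8 139.4 ang 58.3 r 70.2 resist 1.4 radial 5.4 fy 1.0 t 26.0 w 0.026994034516770345
ex,ey,z 609.1 -9.8 142.5 ang 55.3 r 70.1 resist 1.2 radial 6.4 fy 1.3 t 26.25 w 0.026540553099867782
ex,ey,z 606.9 -9.8 145.4 ang 52.3 r 70.1 resist 1.3 radial 5.6 fy 1.9 t 26.5 w 0.02720759623798672
```

```bash

python3 -m crank '{"slide":[[0,-0.0024,-0.0028],[0,0,0]],"delta_rot":[[0,0,0],[0,0,0]],"grip":[0.02,0.02]}' >/dev/null; python3 g.py 4 &&
python3 -m crank '{"slide":[[0,-0.0025,-0.0027],[0,0,0]],"delta_rot":[[0,0,0],[0,0,0]],"grip":[0.02,0.02]}' >/dev/null && python3 g.py 4 &&
python3 -m crank '{"slide":[[0,-0.0027,-0.0025],[0,0,0]],"delta_rot":[[0,0,0],[0,0,0]],"grip":[0.02,0.02]}' >/dev/null && python3 g.py 4 &&
python3 -m crank '{"slide":[[0,-0.0028,-0.0024],[0,0,0]],"delta_rot":[[0,0,0],[0,0,0]],"grip":[0.02,0.02]}' >/dev/null && python3 g.py 4 &&
python3 -m crank '{"slide":[[0,-0.0029,-0.0022],[0,0,0]],"delta_rot":[[0,0,0],[0,0,0]],"grip":[0.02,0.02]}' >/dev/null && python3 g.py 4 &&
python3 -m crank '{"slide":[[0,-0.003,-0.0021],[0,0,0]],"delta_rot":[[0,0,0],[0,0,0]],"grip":[0.02,0.02]}' >/dev/null && python3 g.py 4 &&
python3 -m crank '{"slide":[[0,-0.0031,-0.0019],[0,0,0]],"delta_rot":[[0,0,0],[0,0,0]],"grip":[0.02,0.02]}' >/dev/null && python3 g.py 4
```

```text
ex,ey,z 604.5 -9.9 148.3 ang 49.2 r 70.0 resist 1.5 radial 5.1 fy 1.6 t 26.75 w 0.02629892932911038
ex,ey,z 602.0 -9.8 151.0 ang 46.2 r 70.1 resist 1.5 radial 5.4 fy 1.5 t 27.0 w 0.026574930642027875
ex,ey,z 599.3 -9.8 153.6 ang 43.2 r 70.0 resist 0.9 radial 6.6 fy 1.6 t 27.25 w 0.026355995823461896
ex,ey,z 596.5 -9.9 156.0 ang 40.1 r 70.0 resist 0.9 radial 6.0 fy 1.7 t 27.5 w 0.026807022979211413
ex,ey,z 593.6 -9.9 158.3 ang 37.1 r 70.0 resist 1.5 radial 6.1 fy 1.7 t 27.75 w 0.026685961234424297
ex,ey,z 590.6 -9.9 160.4 ang 34.1 r 69.9 resist 0.8 radial 6.0 fy 2.5 t 28.0 w 0.026700406034768635
ex,ey,z 587.5 -9.9 162.4 ang 31.1 r 69.9 resist 1.8 radial 6.2 fy 1.8 t 28.25 w 0.02677543006544466
```

```bash

python3 -m crank '{"slide":[[0,-0.0032,-0.0018],[0,0,0]],"delta_rot":[[0,0,0],[0,0,0]],"grip":[0.02,0.02]}' >/dev/null; python3 g.py 4 &&
python3 -m crank '{"slide":[[0,-0.0033,-0.0016],[0,0,0]],"delta_rot":[[0,0,0],[0,0,0]],"grip":[0.02,0.02]}' >/dev/null && python3 g.py 4 &&
python3 -m crank '{"slide":[[0,-0.0034,-0.0014],[0,0,0]],"delta_rot":[[0,0,0],[0,0,0]],"grip":[0.02,0.02]}' >/dev/null && python3 g.py 4 &&
python3 -m crank '{"slide":[[0,-0.0035,-0.0012],[0,0,0]],"delta_rot":[[0,0,0],[0,0,0]],"grip":[0.02,0.02]}' >/dev/null && python3 g.py 4 &&
python3 -m crank '{"slide":[[0,-0.0035,-0.001],[0,0,0]],"delta_rot":[[0,0,0],[0,0,0]],"grip":[0.02,0.02]}' >/dev/null && python3 g.py 4 &&
python3 -m crank '{"slide":[[0,-0.0036,-0.0009],[0,0,0]],"delta_rot":[[0,0,0],[0,0,0]],"grip":[0.02,0.02]}' >/dev/null && python3 g.py 4 &&
python3 -m crank '{"slide":[[0,-0.0036,-0.0007],[0,0,0]],"delta_rot":[[0,0,0],[0,0,0]],"grip":[0.02,0.02]}' >/dev/null && python3 g.py 4
```

```text
ex,ey,z 584.2 -9.9 164.2 ang 28.0 r 69.8 resist 2.2 radial 6.4 fy 2.8 t 28.5 w 0.026635556390891456
ex,ey,z 580.9 -9.9 165.8 ang 25.0 r 69.8 resist 1.2 radial 7.9 fy 1.6 t 28.75 w 0.026592513628664573
ex,ey,z 577.5 -9.9 167.2 ang 21.9 r 69.8 resist 0.5 radial 7.7 fy 2.8 t 29.0 w 0.026540411233726226
ex,ey,z 574.0 -9.9 168.5 ang 18.9 r 69.7 resist 1.7 radial 7.8 fy 2.9 t 29.25 w 0.026561634256416986
ex,ey,z 571.0 -9.9 169.4 ang 16.4 r 69.7 resist 5.1 radial 6.4 fy 4.3 t 29.5 w 0.02685124707533215
```

```bash

python3 -m crank '{"slide":[[0,-0.0019,-0.0005],[0,0,0]],"delta_rot":[[0,0,0],[0,0,0]],"grip":[0.02,0.02]}' >/dev/null; python3 g.py 13 &&
python3 -m crank '{"slide":[[0,-0.0019,-0.0005],[0,0,0]],"delta_rot":[[0,0,0],[0,0,0]],"grip":[0.02,0.02]}' >/dev/null && python3 g.py 13 
```

```text
ex,ey,z 570.1 -9.9 169.8 ang 15.5 r 69.8 resist 11.7 radial 4.2 fy 3.2 t 29.75 w 0.026953658921391403
ex,ey,z 568.9 -9.9 170.1 ang 14.5 r 69.8 resist 16.9 radial 2.1 fy 3.6 t 30.0 w 0.02665945814397869
```

```bash
python3 -m crank '{"slide":[[0,0,0],[0,0,0],[0,0,0],[0,0,0],[0,0,0],[0,0,-0.015],[0,0,-0.04],[0,0,-0.05],[0,0,-0.04],[-0.02,-0.05,0],[-0.02,-0.05,0],[-0.02,-0.05,0]],"delta_rot":[[0,0,0],[0,0,0],[0,0,0],[0,0,0],[0,0,0],[0,0,0],[0,0,0],[0,0,0],[0,0,0],[0,0,0],[0,0,0],[0,0,0]],"grip":[0.03,0.035,0.05,0.085,0.085,0.085,0.085,0.085,0.085,0.085,0.085,0.085]}'
python3 -m crank '{"slide":[[-0.05,0,0],[-0.05,0,0],[-0.02,0,0],[0,0,0]],"delta_rot":[[0,0,0],[0,0,0],[0,0,0],[0,0,0]],"grip":[0.085,0.085,0.085,0.085]}'
python3 - <<'E'
from h import *
s=snapshot('side');t=snapshot('top')
a=cv2.cvtColor(s['color'],cv2.COLOR_RGB2BGR)[110:260,150:450];b=cv2.cvtColor(t['color'],cv2.COLOR_RGB2BGR)[30:230,90:290]
cv2.imwrite('pics/end.png',cv2.vconcat([cv2.resize(a,(600,300)),cv2.copyMakeBorder(cv2.resize(b,(300,300)),0,0,0,300,0)]))
E
```

```text
time: 31.5
tool_pos: [0.4067, -0.107, 0.3154]
orientation: [0.001, 0.736, 0.677, 0.0]
wrist_force: [-0.0, -0.1, 0.2]
grip_width: 0.0851
gripper_force: 0.0
time: 32.0
tool_pos: [0.3984, -0.227, 0.3147]
orientation: [-0.0, 0.736, 0.677, 0.0]
wrist_force: [0.7, -0.4, 0.0]
grip_width: 0.0849
gripper_force: 0.0
```

View pics/end.png

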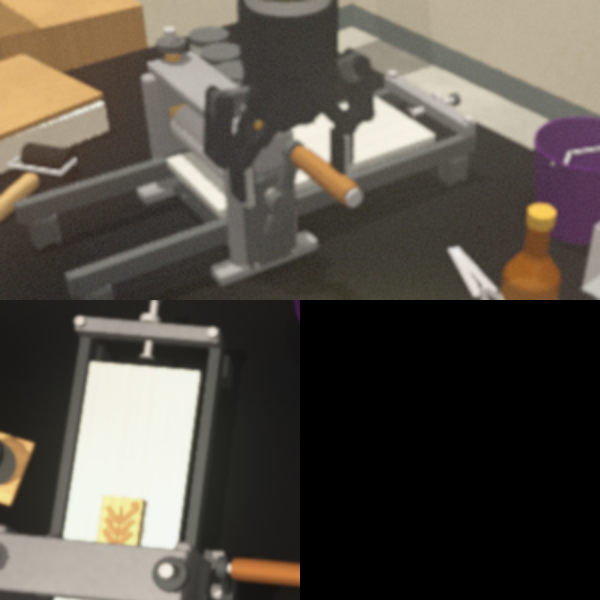

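The final view shows the block in its guide, clear of the roller, but the bed's front edge (row ~365) and the buffer's visible tip (row ~356) appear a few px apart. I'll measure it.

```bash
python3 - <<'E'
from h import *
ex=np.array([np.cos(np.deg2rad(5.03)),-np.sin(np.deg2rad(5.03))]);ey=np.array([-ex[1],ex[0]])
t=snapshot('top');c=cv2.cvtColor(t['color'],cv2.COLOR_RGB2BGR)[30:90,140:240]
cv2.imwrite('pics/gap.png',cv2.resize(c,None,fx=8,fy=8,interpolation=2))
px=lambda x,y:(x/1.5+90-.2,y/1.5+30-.2)
for nm,p,z in(('bedL',px(90,361),.08),('bedR',px(200,370),.08),('tip',px(148,357),.083),('barL',px(80,330),.094),('barR',px(215,342),.094),('blockfront',px(122,498),.0955)):
    P=onplane(t,[p],z)[0,:2];print(nm,(P@ex).round(4),(P@ey).round(4))
C=cloud(t);cl=C[45:85,140:240].reshape(-1,3)
p=C.reshape(-1,3);m=(p[:,2]>.115)&(p[:,2]<.22)&(p[:,:2]@ey<.05)&(p[:,:2]@ey>-.06)&(p[:,:2]@ex>.47)&(p[:,:2]@ex<.66);print('grip top',np.median(p[m]@np.r_[ex,0]),m.sum(),np.percentile(p[m][:,2],90))
E
```

```text
bedL 0.4457 0.2536
bedR 0.4485 0.1048
tip 0.4586 0.1758
barL 0.4847 0.268
barR 0.4866 0.0868
blockfront 0.2748 0.1806
grip top 0.568137664611781 899 0.2032791974376455
```

View pics/gap.png

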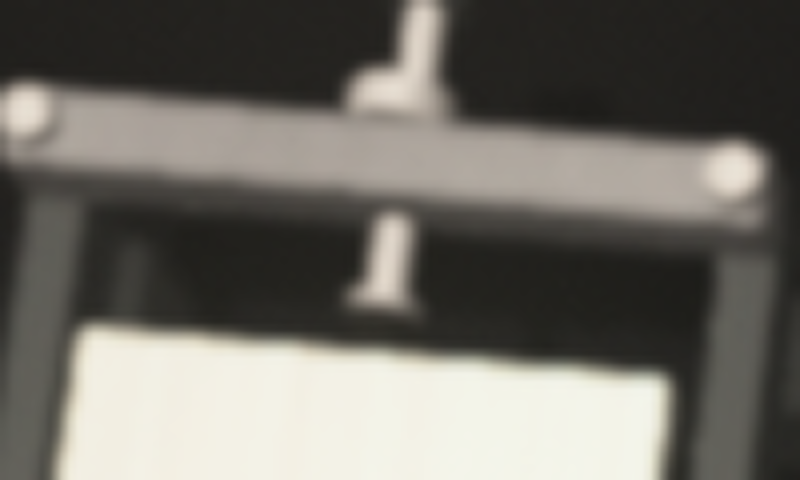

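The crop shows the screw flange ending at (385,308) and the bed edge at (385,345). The dark 9–10 mm between them fits a black rubber pad, and the 38 mm from bar to bed matches the travel I felt. The grip is still where I left it, so I'm handing in.

```bash
python3 -c "
from station import robot
print(robot.finish_job())"
```

```text
the job is handed in; nothing more can be done
None
```

The job is handed in after about 32 s of robot time: the block is in the corner guide, the bed was wound under the roller and stopped about 15 N up against the buffer, and the grip was released only after the block was clear. The bottles and the can were never approached, though I took no final picture of the can or the glue bottle.

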